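# Reset the yellow height stop and lock it again

## Robot

A 7-joint arm with a two-finger parallel gripper is mounted at the origin on the work surface. World frame = base frame: x ahead of the robot, y to its left, z up, the work surface at z = 0. Lengths are in m, angles in rad, forces in N, time in s.
With the tool pointing down it reaches from about 0.35 to 0.9 m from the base axis. Payload 8.1 kg.
Tool frame: the origin (TCP) lies at the very end of the fingers, on their centre line; the grasp point (between the pads) lies 19 mm behind it; z points along the fingers, y is the line along which they close (so a half turn about z gives the same grasp; the last joint's range is limited). The gripper opens to 92 mm and grips with 3 to 60 N. Pads are 19 mm wide; open, the fingers measure 130 mm over their backs; the gripper's body (75 mm by 190 mm) begins 47 mm behind the grasp point.
Start: joints at [1.024, 0.434, 0.025, 1.573, -0.012, 1.134, -0.075], TCP at [0.268, -0.564, 0.227] pointing down, gripper open.
Joint ranges: [-2.62, 2.62], [-0.44, 2.09], [-1.27, 1.32], [0.08, 2.57], [-1.32, 4.46], [0.12, 2], [-2.74, 2.74]. Speed limits (rad/s): [2.22, 2.22, 3.01, 3.01, 3.14, 3.14, 3.14].

## Interface

Orientations are given as [roll, pitch, yaw] about the fixed x, y, z axes, in that order (R = Rz(yaw) Ry(pitch) Rx(roll)).
In Python, from cell import observe, camera, finish_job gives the robot as it stands.
- The arm moves only by the shell command python3 -m crank 'ROWS' [FORCE]. ROWS is JSON, a list of rows, each a list of 5 numbers: the shift along the tool's x, y, z in units of 50 mm (1.0 is 50 mm), then the turn about the tool's z in units of 6 degrees (1.0 is 6 degrees), then the opening, from 0 (shut) to 1 (fully open). A call has 1 to 5 rows; each row shifts and turns the commanded pose from where the row before left it, along the tool's axes as they then stand; what a row does not reach is not made up. A row lasts 1/10 s, in which the tool goes at most 50 mm and 8.59 degrees, less where a joint would pass 70% of its speed; a pose out of reach is approached as far as the arm can. A call is refused whole if a number of a shift passes 1 or a number of a turn 1, either way. A call with a gripper value outside its range is refused whole. The fingers move at their own pace and stop on an object; FORCE is the grip in N (left out, the last holds). Time passes only in rows, so rows that do not move let the fingers close. It gives the time, the measured TCP pose, the force, the opening and the grip force at its end, in the units of the state.
- observe(): the state, without advancing time (a new reading comes with each control period).
- camera(name): name is "scene" or "top" or "wrist"; returns a dict with "image" (384x512x3 uint8, blue, green, red), "fx", "fy", "cx", "cy" (pixels), "pose" (4x4, takes a point from camera to world coordinates). Camera axes: x right, y up, looking along -z (the intrinsics and any distortion apply to the point x, -y, -z); pixel columns grow to the right and rows downward; lengths in m; the calibration is good to about 2 mm. A picture is of the moment at which its call begins. There is no depth.
- finish_job(): hands the job in; it is judged then, once.
The state is a dict: "t": time; "joints": joint angles; "joint_vel": joint speeds; "joint_efforts": joint torques, N m; "ee_pos": TCP position; "tcp_rot": TCP orientation; "wrist_force": force on the tool from outside, world axes, zero at the start; "moment": the same for the moment, N m; "finger_gap": opening from 0.0 (shut) to 1.0 (fully open); "grip_force": force on a finger pad.
Only numpy, scipy, OpenCV 4.12 (cv2) and the standard library are available. Lean on these libraries where they do the work, as an engineer would, in place of code of your own. Each camera call takes 0.05 s, during which the arm holds its last target. There are 200 camera calls.

## Task

On the yellow height stop, swing the jam nut's black-handled lever anticlockwise (seen from above) as far as it goes, turn the T-head screw until its white pointer is in line with the red line on the bracket, then swing the lever clockwise right back to tight without losing the setting. Leave the blue stop, the offcut, the tape measure and the glue bottle alone.

Things in the scene. Friction and masses are not known exactly. Their poses are not given: they have to be found in the camera images.
- yellow_stop: Yellow cast C-shaped bracket fixed to the bench: base plate 165 x 100 x 12 mm, reaching x = -65 to +100 mm; overhanging arm 50 mm wide, its top at 72 mm. Origin on the bench, under the vertical axis shared by screw and jam nut. x points from that axis along the red line (6 mm wide, on the arm, 36 to 88 mm from the axis); z up.
- yellow_screw (a joint): Angle (rad) of the adjuster screw's white pointer, anticlockwise from above from the stop's x axis; 0 = on the red line. Starts 0.6 to 1.25, so turn clockwise. Travel -1.0 to 1.6, on the spot, stays where left, 0.12 N m. Head: upright dark bar 50 mm long along the pointer, 12 mm thick, heights 102 to 128 mm, centred on the axis; pinch across the 12 mm.
- yellow_pointer (a point): Middle of the white pointer on the yellow stop's screw head, 30 mm from the axis, height 117 mm; axes as the screw head, x outwards along the pointer.
- yellow_nut (a joint): Turn of the jam nut (rad): 0 tight (clockwise end stop), 1.0 fully loose (anticlockwise end stop). Its lever points 2.618 + value (150 degrees + value) anticlockwise from the stop's x axis. Starts 0 to 0.06. Stays where left; needs 0.15 N m (2 N at the handle). It does not drag the screw.
- yellow_grip (a point): Centre of the upright round black handle on the end of the yellow stop's jam nut lever: 16 mm diameter, heights 58 to 94 mm (centre 76), 75 mm from the screw axis, over the base plate (top 12 mm). x points outwards along the lever, a steel bar 9 mm wide at heights 76 to 84 mm.
- blue_pointer (a point): White pointer on the screw head of the blue stop, a twin of the yellow one in blue paint. Leave alone.
- blue_grip (a point): Black lever handle of the blue stop's jam nut, same sizes as the yellow one's. Leave alone.
- offcut: Loose pine offcut 120 x 35 x 18 mm (long along its x), origin under its centre. Leave alone.
- tape: Loose orange tape measure 65 x 30 x 60 mm high, origin under its centre. Leave alone.
- glue: Loose yellow glue bottle, 56 mm diameter, 150 mm tall, origin under its centre. Leave alone.
There are look-alikes about, which are no part of the job. There is more than one size of the yellow_stop; the job needs the middle-sized.

How it is judged:
By the outcome, as a careful person would: the job done as asked, in the order asked, and still so for the second after the job is handed in, with the robot touching nothing.
It also fails if it takes over 64 s, if anything falls off the work surface, if the arm or the gripper's body presses on something with over 40 N, if the wrist force passes 120 N, or if a joint passes its speed limit or range.

## Working session

There is one attempt and no reset: what is moved stays moved. The work goes in short steps, Python scripts to look and compute and a shell command to move; the robot and the scene stay as the last step left them, time stands still between calls to the robot, and variables do not carry over. Pictures are saved under pics/ and viewed, at most 12 in all, crops included, and the job is handed in when it is done.

```bash
mkdir -p pics; cat > h.py <<'E'
import cv2,numpy as np
from cell import observe,camera,finish_job
E
python3 - <<'E'
from h import *
for n in("scene","top"):
    c=camera(n); cv2.imwrite(f"pics/{n}0.png",c["image"]); np.save(f"{n}0.npy",c,allow_pickle=True)
    print(n,{k:(np.round(v,3).tolist() if k!="image" else 0) for k,v in c.items()})
o=observe();print(o)
a=cv2.imread("pics/top0.png");cv2.imwrite("pics/top0b.png",cv2.resize(a,(800,600),interpolation=cv2.INTER_CUBIC))
E
```

```text
scene {'image': 0, 'fx': 365.441, 'fy': 365.441, 'cx': 259.887, 'cy': 192.855, 'pose': [[-0.314, -0.622, 0.718, 1.326], [0.949, -0.213, 0.23, 0.276], [0.01, 0.754, 0.657, 0.873], [0.0, 0.0, 0.0, 1.0]]}
top {'image': 0, 'fx': 357.767, 'fy': 357.767, 'cx': 261.754, 'cy': 187.734, 'pose': [[-0.022, 0.996, -0.085, 0.346], [-1.0, -0.021, 0.008, -0.0], [0.006, 0.085, 0.996, 1.217], [0.0, 0.0, 0.0, 1.0]]}
{'t': 0.1, 'joints': array([ 1.02440992,  0.43516814,  0.02498091,  1.57400691, -0.011629  ,
        1.13402097, -0.07509357]), 'joint_vel': array([-0.00035945, -0.00080584,  0.00092748, -0.00222591,  0.00035207,
       -0.00043805,  0.00018579]), 'joint_efforts': array([ 4.03472208e-03, -6.69127536e+01,  9.88624692e-01, -3.15144789e+01,
       -6.04769820e-02,  3.74990806e-02,  2.34198001e-05]), 'ee_pos': array([ 0.26810591, -0.56405437,  0.22601401]), 'tcp_rot': array([-3.14013866e+00,  1.09473241e-04,  4.43704571e-01]), 'wrist_force': array([-0.28872875,  0.99502704,  0.52048532]), 'moment': array([ 0.04243768,  0.02033476, -0.00438986]), 'grip_force': 0.0, 'finger_gap': 1.0012967324999273}
```

View pics/top0b.png

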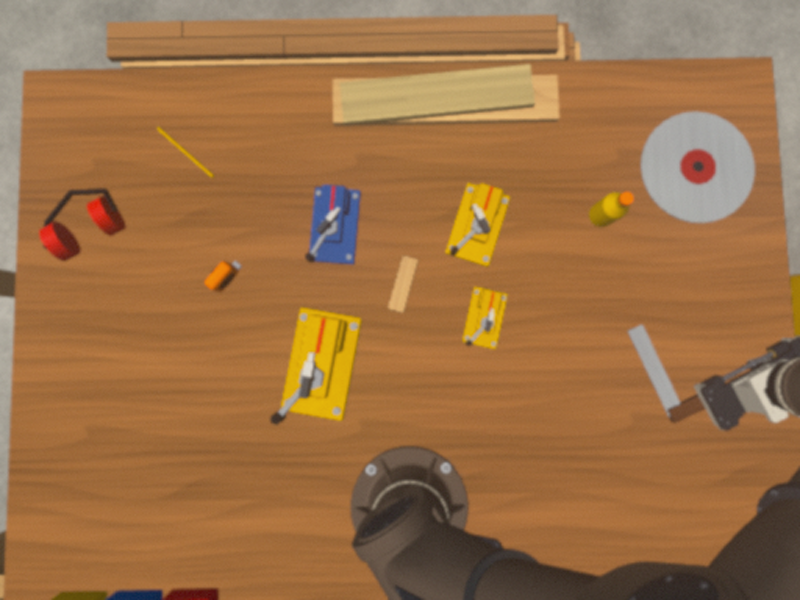

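View pics/scene0.png

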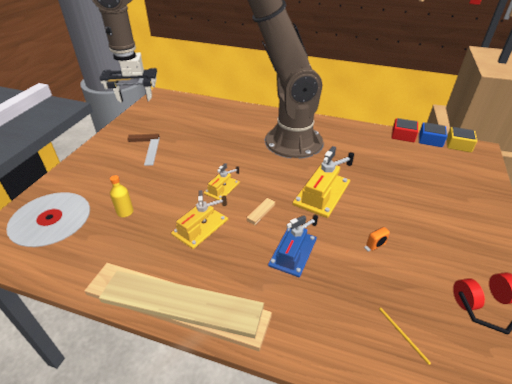

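The top view shows three yellow stops. The middle-sized one is at about (478,223) in the 800 px view, with its handle at (455,251). The blue stop is at (335,225) and the glue at (610,208). The scene view shows the same stop at (200,222).

```bash
cat >> h.py <<'E'
def ray(c,u,v):
    P=np.array(c["pose"]); d=P[:3,:3]@np.array([(u-c["cx"])/c["fx"],-(v-c["cy"])/c["fy"],-1.]); return P[:3,3],d
def hit(c,u,v,z):
    o,d=ray(c,u,v); return o+d*(z-o[2])/d[2]
def blobs(mask,amin=3):
    n,l,s,ce=cv2.connectedComponentsWithStats(mask.astype(np.uint8)); return [(ce[i],s[i,4],l==i) for i in range(1,n) if s[i,4]>=amin]
E
python3 - <<'E'
from h import *
c=np.load("top0.npy",allow_pickle=True).item(); im=c["image"]; print([k for k in c])
hsv=cv2.cvtColor(im,cv2.COLOR_BGR2HSV).astype(int);H,S,V=hsv[...,0],hsv[...,1],hsv[...,2]
y=(H>22)&(H<32)&(S>180)&(V>120)
for ce,a,l in blobs(y,60):
    cnt=cv2.findContours(l.astype(np.uint8),0,2)[0][0]; r=cv2.boxPoints(cv2.minAreaRect(cnt))
    w=np.array([hit(c,*p,.012)[:2] for p in r]); print(ce.round(1),a,w.round(3).tolist(),[np.linalg.norm(w[i]-w[i-1]).round(3) for i in range(2)])
x0,x1,y0,y1=275,335,108,178
sub=np.zeros_like(y);sub[y0:y1,x0:x1]=1
for nm,m,z in(("red",((H<10)|(H>172))&(S>190)&(V>120),.072),("black",(V<70),.094),("white",(S<40)&(V>190),.117)):
    for ce,a,l in blobs(m&sub): print(nm,ce.round(1),a,hit(c,*ce,z).round(4))
cv2.imwrite("pics/crop1.png",cv2.resize(im[y0:y1,x0:x1],None,fx=8,fy=8,interpolation=cv2.INTER_CUBIC))
E
```

```text
['image', 'fx', 'fy', 'cx', 'cy', 'pose']
[306.9 124.4] 76 [[0.683, -0.157], [0.683, -0.184], [0.641, -0.183], [0.641, -0.155]] [np.float64(0.042), np.float64(0.028)]
[295.7 141. ] 241 [[0.556, -0.097], [0.672, -0.133], [0.661, -0.166], [0.546, -0.13]] [np.float64(0.034), np.float64(0.121)]
[315.  131.4] 69 [[0.61, -0.177], [0.675, -0.201], [0.671, -0.214], [0.605, -0.19]] [np.float64(0.014), np.float64(0.07)]
[388.  133.7] 251 [[0.64, -0.403], [0.664, -0.471], [0.614, -0.486], [0.591, -0.418]] [np.float64(0.052), np.float64(0.073)]
[308.1 155.2] 308 [[0.535, -0.114], [0.64, -0.22], [0.596, -0.263], [0.491, -0.157]] [np.float64(0.061), np.float64(0.149)]
[304.9 199.7] 208 [[0.36, -0.127], [0.461, -0.152], [0.453, -0.187], [0.352, -0.163]] [np.float64(0.036), np.float64(0.104)]
[314.8 208.1] 161 [[0.341, -0.148], [0.448, -0.2], [0.431, -0.235], [0.325, -0.182]] [np.float64(0.038), np.float64(0.118)]
[205.4 233.6] 1583 [[0.21, 0.269], [0.423, 0.23], [0.396, 0.099], [0.184, 0.141]] [np.float64(0.131), np.float64(0.216)]
white [306.  135.9] 18 [ 0.5998 -0.1506  0.117 ]
```

View pics/crop1.png

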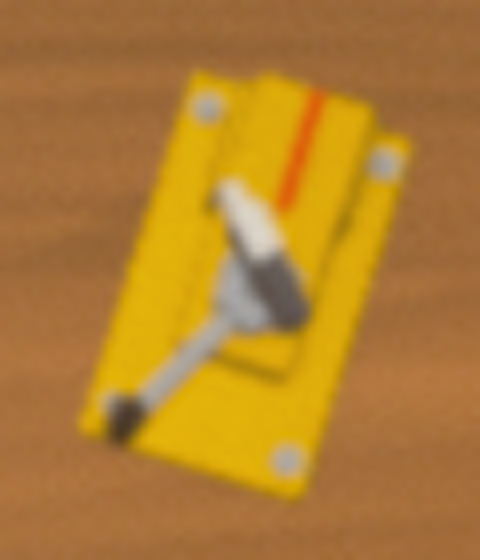

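The crop shows the base corners at (195,70), (412,140), (303,498) and (82,432). The red line runs (318,90) to (285,208), the handle top is at (127,415), and the pointer goes from (230,185) to the dark end at (290,318).

```bash
python3 - <<'E'
from h import *
c=np.load("top0.npy",allow_pickle=True).item()
f=lambda u,v,z:hit(c,u/8+274.56,v/8+107.56,z)[:2]
B=np.array([f(*p,.012) for p in((195,70),(412,140),(303,498),(82,432))]);print(B.round(4).tolist(),[np.linalg.norm(B[i]-B[i-1]).round(4) for i in range(4)])
ex=(B[0]-B[3]+B[1]-B[2]);ex/=np.linalg.norm(ex);yaw=np.arctan2(ex[1],ex[0])
org=B.mean(0)-ex*.0175;ey=np.array([-ex[1],ex[0]]);print("org",org.round(4),"yaw",np.degrees(yaw))
for n,p,z in(("redout",(318,90),.072),("redin",(285,208),.072),("handle",(127,413),.094),("ptr tip",(230,185),.117),("headdark",(290,318),.128)):
    w=f(*p,z);d=w-org;print(n,w.round(4),"local",(d@ex).round(4),(d@ey).round(4),"ang",np.degrees(np.arctan2(d@ey,d@ex)).round(1))
E
```

```text
[[0.6931, -0.1428], [0.6605, -0.2351], [0.5066, -0.183], [0.5369, -0.0899]] [np.float64(0.1649), np.float64(0.0979), np.float64(0.1625), np.float64(0.0979)]
org [ 0.5827 -0.1571] yaw -18.71033067143075
redout [ 0.6665 -0.1858] local 0.0885 -0.0003 ang -0.2
redin [ 0.6177 -0.1706] local 0.0375 -0.0016 ang -2.4
handle [ 0.5312 -0.1019] local -0.0665 0.0358 ang 151.7
ptr tip [ 0.6167 -0.1427] local 0.0275 0.0246 ang 41.7
headdark [ 0.5613 -0.1628] local -0.0185 -0.0122 ang -146.5
```

```bash
cat >> h.py <<'E'
def plan(path,n=None):
    """path: [(x,y,z,yawdeg)...] waypoints; prints rows (shift in tool axes, turn)"""
    o=observe();p=np.array(o["ee_pos"]);r=o["tcp_rot"];yw=np.degrees(r[2])
    for x,y,z,t in path:
        q=np.array([x,y,z]);dt=(t-yw+180)%360-180 if abs(t-yw)>180 else t-yw
        k=max(1,int(np.ceil(max(np.linalg.norm(q-p)/.048,abs(dt)/5.9))))
        if n:k=n
        for i in range(k):
            a=np.radians(yw);d=(q-p)/(k-i);th=dt/(k)
            c,s=np.cos(a),np.sin(a);v=np.array([c*d[0]+s*d[1],s*d[0]-c*d[1],-d[2]])
            rv=(v/.05).round(2);print([*map(float,rv),round(-th/6,2)])
            v=rv*.05;p=p+np.array([c*v[0]+s*v[1],s*v[0]-c*v[1],-v[2]]);yw+=-round(-th/6,2)*6
        print('--',p.round(4),round(yw,1))
AX=np.array([.583,-.157]);YAW=-18.7
def pol(r,a):
    a=np.radians(a+YAW);return AX+r*np.array([np.cos(a),np.sin(a)])
E
python3 -c "
from h import *
h=pol(.075,150);print(h);plan([(*h,.19,131.3)])"
```

```text
[ 0.53349987 -0.10065519]
[0.49, -0.34, 0.04, np.float64(-0.98)]
[0.52, -0.29, 0.04, np.float64(-0.98)]
[0.55, -0.23, 0.04, np.float64(-0.98)]
[0.57, -0.17, 0.04, np.float64(-0.98)]
[0.58, -0.12, 0.04, np.float64(-0.98)]
[0.59, -0.06, 0.04, np.float64(-0.98)]
[0.59, 0.01, 0.04, np.float64(-0.98)]
[0.59, 0.07, 0.04, np.float64(-0.98)]
[0.58, 0.13, 0.04, np.float64(-0.98)]
[0.56, 0.18, 0.04, np.float64(-0.98)]
[0.54, 0.24, 0.04, np.float64(-0.98)]
[0.51, 0.3, 0.04, np.float64(-0.98)]
[0.48, 0.35, 0.04, np.float64(-0.98)]
[0.45, 0.39, 0.04, np.float64(-0.98)]
[0.4, 0.44, 0.04, np.float64(-0.98)]
[0.36, 0.47, 0.04, np.float64(-0.98)]
[0.3, 0.51, 0.04, np.float64(-0.98)]
[0.25, 0.54, 0.04, np.float64(-0.98)]
-- [ 0.5336 -0.1007  0.19  ] 131.3
```

```bash
python3 -m crank '[[0.49,-0.34,0,-0.98,1],[0.52,-0.29,0,-0.98,1],[0.55,-0.23,0,-0.98,1],[0.57,-0.17,0,-0.98,1],[0.58,-0.12,0,-0.98,1]]'
python3 -m crank '[[0.59,-0.06,0,-0.98,1],[0.59,0,0,-0.98,1],[0.59,0.07,0,-0.98,1],[0.58,0.13,0,-0.98,1],[0.56,0.18,0,-0.98,1]]'
python3 -m crank '[[0.54,0.24,0,-0.98,1],[0.51,0.3,0,-0.98,1],[0.48,0.35,0,-0.98,1],[0.45,0.39,0,-0.98,1],[0.4,0.44,0,-0.98,1]]'
python3 -m crank '[[0.36,0.47,0,-0.98,0.6],[0.3,0.51,0,-0.98,0.6],[0.25,0.54,0,-0.98,0.6],[0,0,0,0,0.6],[0,0,0,0,0.6]]'
python3 - <<'E'
from h import *
print(observe()["joints"].round(2))
c=camera("wrist"); np.save("w1.npy",c,allow_pickle=True);cv2.imwrite("pics/w1.png",c["image"])
h=pol(.075,150);plan([(*h,.13,131.3)])
def proj(c,p):
    P=np.array(c["pose"]);q=P[:3,:3].T@(np.array(p)-P[:3,3]);return (c["cx"]+c["fx"]*q[0]/-q[2]).round(1),(c["cy"]-c["fy"]*q[1]/-q[2]).round(1)
print("handle pred",proj(c,[*h,.094]),"axis",proj(c,[*AX,.128]),"tip",proj(c,[*pol(.035,41),.117]))
E
```

```text
t: 0.6
ee_pos: [0.3427, -0.4342, 0.2264]
tcp_rot: [-3.141, -0.0, 0.961]
wrist_force: [0.6, 0.4, 0.9]
finger_gap: 1.001
grip_force: 0.0
t: 1.1
ee_pos: [0.4159, -0.3057, 0.2265]
tcp_rot: [-3.141, -0.0, 1.474]
wrist_force: [0.8, 0.5, -0.1]
finger_gap: 1.0
grip_force: 0.0
t: 1.6
ee_pos: [0.4897, -0.1772, 0.2265]
tcp_rot: [-3.141, -0.0, 1.987]
wrist_force: [0.0, -0.6, -0.4]
finger_gap: 1.006
grip_force: 0.0
t: 2.1
ee_pos: [0.5332, -0.1005, 0.2263]
tcp_rot: [-3.141, -0.001, 2.291]
wrist_force: [-0.1, -0.9, 0.4]
finger_gap: 0.624
grip_force: 0.0
[ 0.5   0.36 -0.55  1.74  0.21  1.1   0.61]
[0.0, 0.01, 0.64, np.float64(-0.01)]
[0.0, 0.01, 0.64, np.float64(-0.01)]
[0.01, 0.0, 0.65, np.float64(-0.01)]
-- [ 0.5333 -0.1005  0.1298] 131.4
handle pred (np.float64(255.0), np.float64(182.0)) axis (np.float64(255.0), np.float64(264.2)) tip (np.float64(286.8), np.float64(268.0))
```

View pics/w1.png

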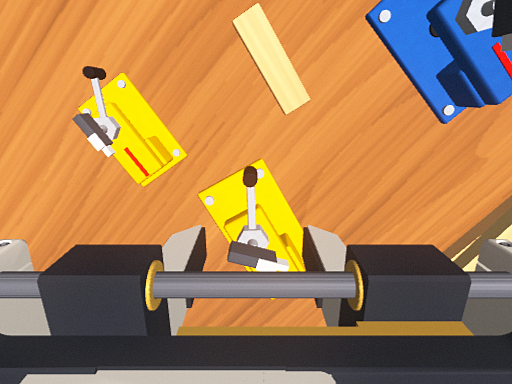

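The wrist view shows the handle at about (250,177), against a prediction of (255,182). The head is at (250,252), with the pointer towards (288,267).

```bash
python3 - <<'E'
from h import *
c=np.load("w1.npy",allow_pickle=True).item(); im=c["image"];print(np.array(c["pose"]).round(3).tolist(),c["fx"])
hsv=cv2.cvtColor(im,cv2.COLOR_BGR2HSV).astype(int);H,S,V=hsv[...,0],hsv[...,1],hsv[...,2]
s=np.zeros(V.shape,bool);s[155:275,195:310]=1
for nm,m,zs in(("blk",V<60,(.058,.076,.094)),("head",(V<115)&(S<70),(.128,)),("white",(S<40)&(V>190),(.117,.128))):
    for ce,a,l in blobs(m&s,20):
        ys,xs=np.where(l);print(nm,ce.round(1),a,xs.min(),xs.max(),ys.min(),ys.max(),[hit(c,*ce,z)[:2].round(4) for z in zs], cv2.minAreaRect(np.c_[xs,ys].astype(np.int32)))
o,d=ray(c,250,177)
cv2.imwrite("pics/c2.png",cv2.resize(im[150:280,190:320],None,fx=4.5,fy=4.5,interpolation=cv2.INTER_CUBIC))
E
```

```text
[[0.751, -0.629, -0.2, 0.477], [0.661, 0.715, 0.228, -0.038], [-0.0, -0.304, 0.953, 0.384], [0.0, 0.0, 0.0, 1.0]] 294.8735770302052
blk [200.6 262.7] 76 195 205 243 271 [array([ 0.5591, -0.2332]), array([ 0.5546, -0.2224]), array([ 0.5501, -0.2117])] ((201.2547149658203, 256.8584899902344), (8.10427188873291, 28.708354949951172), 15.945395469665527)
head [251.9 252.5] 421 228 275 241 267 [array([ 0.5722, -0.1493])] ((251.96749877929688, 256.05218505859375), (47.102439880371094, 20.342342376708984), 13.495734214782715)
head [247.9 272.9] 335 195 309 263 274 [array([ 0.5842, -0.1692])] ((252.0, 268.5), (11.0, 114.0), 90.0)
white [259.9 172.8] 49 257 263 169 177 [array([ 0.5266, -0.086 ]), array([ 0.5245, -0.084 ])] ((260.0, 173.0), (8.0, 6.0), 90.0)
white [251.  207.5] 296 247 255 187 228 [array([ 0.5432, -0.1176]), array([ 0.5404, -0.1144])] ((250.96434020996094, 207.5012664794922), (41.25940704345703, 7.03123140335083), 87.95458984375)
white [208.9 200.3] 61 205 213 196 204 [array([ 0.5079, -0.1387]), array([ 0.5066, -0.1346])] ((209.0, 200.0), (8.0, 8.0), 90.0)
white [196.7 230.6] 45 195 200 225 239 [array([ 0.5188, -0.1719]), array([ 0.5171, -0.1663])] ((195.77586364746094, 231.3103485107422), (4.642383575439453, 14.855627059936523), 21.801406860351562)
white [254.1 237.5] 339 238 268 229 247 [array([ 0.5667, -0.1398]), array([ 0.563 , -0.1356])] ((254.20591735839844, 236.17648315429688), (29.589345932006836, 17.70509910583496), 14.03624439239502)
white [271.8 265. ] 335 255 288 258 270 [array([ 0.6013, -0.1513]), array([ 0.5962, -0.1467])] ((271.5, 264.0), (12.0, 33.0), 90.0)
```

View pics/c2.png

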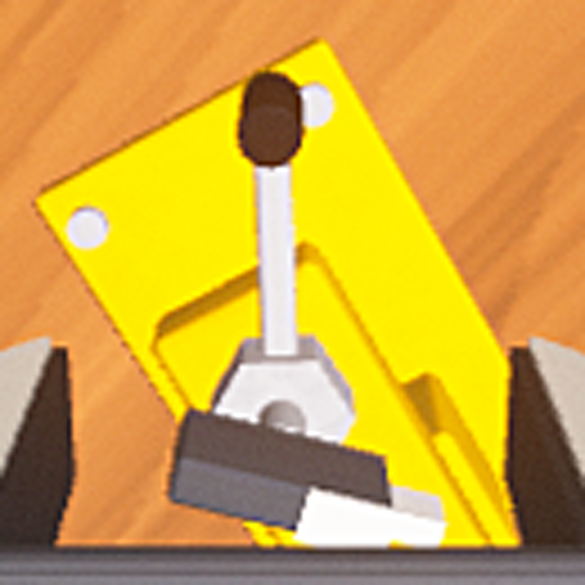

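The crop shows the handle top circle centred near crop (271,136), base corners at (320,40) and (37,195), and the lever running radially through x≈276. I'll cross-check these against the top view.

```bash
python3 - <<'E'
from h import *
c=np.load("w1.npy",allow_pickle=True).item()
f=lambda u,v,z:hit(c,u/4.5+189.6,v/4.5+149.6,z)[:2]
for n,u,v,z,t in(("handle",271,136,.094,(.5312,-.1019)),("c3",321,38,.012,(.5369,-.0899)),("c2",35,196,.012,(.5066,-.183)),("lev in",279,350,.084,pol(.02,150)),("head end",173,475,.128,(0,0)),("tip",446,517,.123,pol(.035,41))):
    w=f(u,v,z);d=w-AX;print(n,w.round(4),np.array(t).round(4),"r",np.linalg.norm(d).round(4),"ang",(np.degrees(np.arctan2(d[1],d[0]))-YAW).round(1))
E
```

```text
handle [ 0.528  -0.1024] [ 0.5312 -0.1019] r 0.0775 ang 153.9
c3 [ 0.5341 -0.0894] [ 0.5369 -0.0899] r 0.0835 ang 144.6
c2 [ 0.5022 -0.1806] [ 0.5066 -0.183 ] r 0.0842 ang -145.0
lev in [ 0.5674 -0.1448] [ 0.5698 -0.142 ] r 0.0198 ang 160.6
head end [ 0.5565 -0.1669] [0 0] r 0.0283 ang -140.8
tip [ 0.611  -0.1371] [ 0.6154 -0.1437] r 0.0343 ang 54.2
```

```bash
sed -i 's/AX=np.array(.*);YAW/AX=np.array([.581,-.157]);YAW/' h.py
python3 -c "
from h import *
h=pol(.075,151.5);print(h);plan([(*h,.066,132)])"
```

```text
[ 0.5300419  -0.10197026]
[0.01, -0.01, 0.8, np.float64(-0.03)]
[0.01, -0.01, 0.8, np.float64(-0.03)]
[0.01, -0.01, 0.8, np.float64(-0.03)]
[0.0, -0.02, 0.81, np.float64(-0.03)]
-- [ 0.5301 -0.1021  0.0658] 131.9
```

```bash
python3 -m crank '[[0.01,-0.01,0.8,0,0.6],[0.01,-0.01,0.8,0,0.6],[0.01,-0.01,0.8,-0.1,0.6],[0,-0.02,0.8,0,0.6],[0,0,0,0,0.4]]' 5
python3 -m crank '[[0,0,0,0,0.22],[0,0,0,0,0.22],[0,0,0,0,0.22],[0,0,0,0,0.22]]'
python3 - <<'E'
from h import *
c=camera("wrist"); cv2.imwrite("pics/w2.png",c["image"])
plan([(*pol(.075,151.5+k),.066,132.5+k) for k in range(6,68,6)],1)
E
```

```text
t: 2.65
ee_pos: [0.5262, -0.103, 0.0624]
tcp_rot: [-3.135, -0.006, 2.299]
wrist_force: [-1.1, -1.2, 0.3]
finger_gap: 0.552
grip_force: 0.0
t: 3.05
ee_pos: [0.5315, -0.1017, 0.0683]
tcp_rot: [3.14, 0.002, 2.301]
wrist_force: [-0.2, 0.5, 0.2]
finger_gap: 0.236
grip_force: 0.0
[0.0, -0.18, 0.04, np.float64(-1.11)]
-- [ 0.5246 -0.1077  0.066 ] 138.5
[-0.01, -0.16, -0.0, np.float64(-1.0)]
-- [ 0.5196 -0.114   0.066 ] 144.5
[-0.01, -0.15, -0.0, np.float64(-1.0)]
-- [ 0.5157 -0.1204  0.066 ] 150.5
[-0.01, -0.16, -0.0, np.float64(-1.0)]
-- [ 0.5122 -0.1276  0.066 ] 156.5
[-0.01, -0.16, -0.0, np.float64(-1.0)]
-- [ 0.5095 -0.1351  0.066 ] 162.5
[-0.01, -0.15, -0.0, np.float64(-1.0)]
-- [ 0.5077 -0.1424  0.066 ] 168.5
[-0.0, -0.16, -0.0, np.float64(-1.0)]
-- [ 0.5061 -0.1503  0.066 ] 174.5
[-0.01, -0.16, -0.0, np.float64(-1.0)]
-- [ 0.5058 -0.1583  0.066 ] 180.5
[-0.01, -0.15, -0.0, np.float64(-1.0)]
-- [ 0.5064 -0.1658  0.066 ] 186.5
[-0.01, -0.16, -0.0, np.float64(-1.0)]
-- [ 0.5078 -0.1737  0.066 ] 192.5
[-0.01, -0.16, -0.0, np.float64(-1.0)]
-- [ 0.51   -0.1814  0.066 ] 198.5
```

View pics/w2.png

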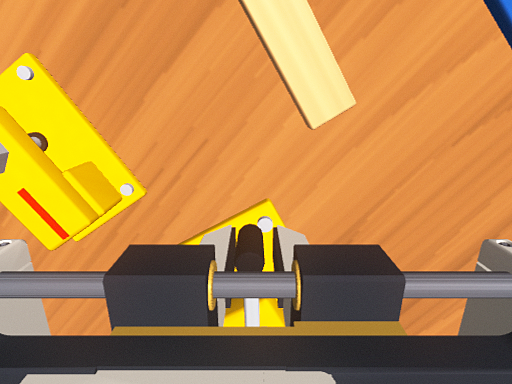

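The handle sits between the two fingers, at about (250,240), and I'll swing it anticlockwise now.

```bash
python3 -m crank '[[-0.01,-0.16,0,-1,0.22],[-0.01,-0.16,0,-1,0.22],[-0.01,-0.16,0,-1,0.22],[-0.01,-0.16,0,-1,0.22],[-0.01,-0.16,0,-1,0.22]]'
python3 -m crank '[[-0.01,-0.16,0,-1,0.22],[-0.01,-0.16,0,-1,0.22],[-0.01,-0.16,0,-1,0.22],[0,0,0,0,0.22],[0,0,0,0,0.22]]'
python3 -c "
from h import *
p=observe()['ee_pos'][:2]-AX;print(np.linalg.norm(p),np.degrees(np.arctan2(p[1],p[0]))-YAW)
plan([(*pol(.075,k),.066,k-18.7) for k in (205,208,211)],1)"
```

```text
t: 3.6
ee_pos: [0.5096, -0.1343, 0.0675]
tcp_rot: [3.141, 0.001, 2.83]
wrist_force: [0.4, 2.2, 1.9]
finger_gap: 0.223
grip_force: 1.3
t: 4.1
ee_pos: [0.5058, -0.1586, 0.067]
tcp_rot: [-3.142, 0.0, 3.136]
wrist_force: [0.2, 0.1, -0.6]
finger_gap: 0.22
grip_force: 0.0
0.07523761789200877 -160.05817568695227
[-0.01, -0.13, 0.02, np.float64(-1.11)]
-- [ 0.5062 -0.1651  0.066 ] 186.3
[-0.01, -0.08, -0.0, np.float64(-0.5)]
-- [ 0.5072 -0.1691  0.066 ] 189.3
[0.0, -0.08, -0.0, np.float64(-0.5)]
-- [ 0.5078 -0.173   0.066 ] 192.3
```

```bash
python3 -m crank '[[-0.01,-0.13,0,-1,0.22],[-0.01,-0.08,0,-0.5,0.22],[0,-0.04,0,-0.2,0.22],[0,0,0,0,0.22]]'
python3 -m crank '[[0,-0.04,0,-0.2,0.22],[0,-0.04,0,-0.2,0.22],[0,0,0,0,0.22],[0,0,0,0,0.22]]'
python3 -m crank '[[0,-0.04,0,0,0.22],[0,-0.04,0,0,0.22],[0,0,0,0,0.22],[0,0,0,0,0.22]]'
python3 -c "
from h import *
p=observe()['ee_pos'][:2]-AX;print(np.linalg.norm(p),np.degrees(np.arctan2(p[1],p[0]))-YAW)"
```

```text
t: 4.5
ee_pos: [0.5074, -0.1706, 0.0668]
tcp_rot: [3.141, 0.0, -2.968]
wrist_force: [-0.2, 0.9, 0.0]
finger_gap: 0.219
grip_force: 0.4
t: 4.9
ee_pos: [0.508, -0.1717, 0.0667]
tcp_rot: [3.138, 0.001, -2.923]
wrist_force: [-1.3, 9.2, 0.5]
finger_gap: 0.239
grip_force: 5.0
t: 5.3
ee_pos: [0.5089, -0.1756, 0.0667]
tcp_rot: [3.138, 0.0, -2.923]
wrist_force: [-2.1, 10.1, 1.4]
finger_gap: 0.325
grip_force: 5.0
0.0744731254799208 -146.85210117903026
```

```bash
python3 -m crank '[[0,0.08,0,0,0.4],[0,0.06,0,0,0.5],[0,0,-0.4,0,0.6],[0,0,-0.8,0,0.6],[0,0,-1,0,0.6]]'
python3 -m crank '[[-0.2,0,-1,0,0.6],[-0.2,0,0,0,0.6],[0,0,0,0,0.6],[0,0,0,0,0.6]]'
python3 - <<'E'
from h import *
c=camera("wrist"); np.save("w3.npy",c,allow_pickle=True)
im=c["image"];cv2.imwrite("pics/w3.png",cv2.resize(im[130:280,150:350],None,fx=4,fy=4,interpolation=cv2.INTER_CUBIC))
E
```

```text
t: 5.8
ee_pos: [0.5061, -0.1721, 0.1767]
tcp_rot: [3.14, -0.003, -2.925]
wrist_force: [1.1, -0.5, -0.2]
finger_gap: 0.594
grip_force: 0.0
t: 6.2
ee_pos: [0.5258, -0.1679, 0.2246]
tcp_rot: [3.141, -0.002, -2.924]
wrist_force: [-0.3, -0.1, -0.4]
finger_gap: 0.603
grip_force: 0.0
```

View pics/w3.png

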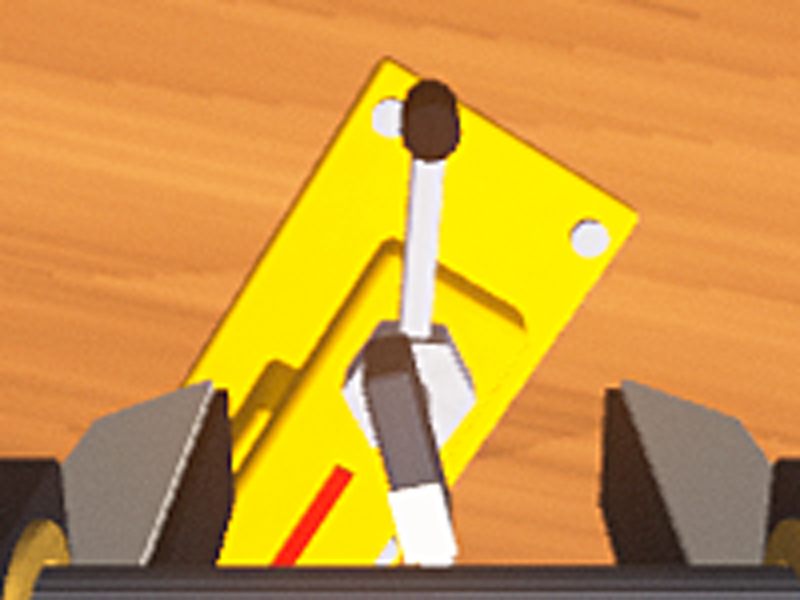

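The view shows the lever fully loose, with its handle top at (431,137). The top of the head runs (387,374) to (416,488), with the white pointer beyond, and the red line runs (345,469) to (285,565).

```bash
python3 - <<'E'
from h import *
c=np.load("w3.npy",allow_pickle=True).item()
f=lambda u,v,z:hit(c,u/4+149.6,v/4+129.6,z)[:2]
def A(p,q):d=q-p;return np.degrees(np.arctan2(d[1],d[0]))
h0,h1=f(387,374,.128),f(416,488,.128);r0,r1=f(345,469,.072),f(285,565,.072);hd=f(431,134,.094)
l0=[f(363,375,.128),f(393,490,.128)];l1=[f(410,370,.128),f(438,485,.128)]
b=[f(388,57,.012),f(638,216,.012),f(183,385,.012)]
print("head",h0,h1,np.linalg.norm(h1-h0),A(h0,h1),A(*l0),A(*l1),"width",np.linalg.norm(l1[0]-l0[0]))
print("red",r0,r1,A(r0,r1),"base edges",A(b[1],b[0])-90,A(b[0],b[2]),"corners",b[0],b[1])
u=(h1-h0)/np.linalg.norm(h1-h0);ax=h0+.025*u;print("axis",ax);d=hd-ax;print("handle",hd,np.linalg.norm(d),A(ax,hd)+18.7)
a=np.radians(-18.7);e=np.array([np.cos(a),np.sin(a)]);print("axis by red",r0-.036*e)
o=observe();print(o['ee_pos'],o['tcp_rot'])
E
```

```text
head [ 0.55624706 -0.16769606] [ 0.58420082 -0.15452627] 0.030900747258635574 25.226421262740462 25.21085619113697 25.016311397019958 width 0.011126899575740343
red [ 0.61351558 -0.16944189] [ 0.64932156 -0.18073855] -17.510295082492178 base edges -200.09170386091472 -19.818821297031477 corners [ 0.50148365 -0.18181176] [ 0.53472937 -0.09092276]
axis [ 0.57886283 -0.15704115]
handle [ 0.5051269  -0.16818224] 0.07457285493410837 -152.707915434681
axis by red [ 0.57941601 -0.15789982]
[ 0.52548104 -0.16793113  0.22427974] [ 3.14090836e+00 -2.65837953e-03 -2.92435852e+00]
```

```bash
sed -i 's/AX=np.array(.*);YAW/AX=np.array([.580,-.157]);YAW/' h.py
python3 -c "
from h import *
plan([(.58,-.157,.20,-154.8),(.58,-.157,.104,-154.8)])"
```

```text
[-0.37, -0.01, 0.16, np.float64(-0.71)]
[-0.37, -0.03, 0.16, np.float64(-0.71)]
[-0.37, -0.06, 0.17, np.float64(-0.71)]
-- [ 0.5802 -0.1567  0.1998] -154.8
[0.0, -0.0, 0.96, np.float64(0.0)]
[0.01, -0.0, 0.96, np.float64(0.0)]
-- [ 0.5797 -0.1569  0.1038] -154.8
```

```bash
python3 -m crank '[[-0.37,-0.01,0.16,-0.71,0.6],[-0.37,-0.03,0.16,-0.71,0.5],[-0.37,-0.06,0.16,-0.71,0.5],[0,0,0,0,0.5],[0,0,0,0,0.5]]'
python3 -m crank '[[0,0,0.7,0,0.5],[0,0,0.7,0,0.5],[0,0,0.5,0,0.5],[0,0,0,0,0.5],[0,0,0,0,0.5]]'
python3 -m crank '[[0,0,0,0,0.3],[0,0,0,0,0.2],[0,0,0,0,0],[0,0,0,0,0],[0,0,0,0,0]]' 15
```

```text
t: 6.75
ee_pos: [0.5803, -0.1563, 0.2003]
tcp_rot: [3.14, -0.002, -2.702]
wrist_force: [-0.3, 0.5, -0.3]
finger_gap: 0.498
grip_force: 0.0
t: 7.25
ee_pos: [0.581, -0.1567, 0.1074]
tcp_rot: [3.141, -0.0, -2.702]
wrist_force: [0.7, 0.0, -0.1]
finger_gap: 0.498
grip_force: 0.0
t: 7.75
ee_pos: [0.5821, -0.1576, 0.1072]
tcp_rot: [-3.139, 0.001, -2.702]
wrist_force: [-0.5, 3.4, 1.1]
finger_gap: 0.132
grip_force: 15.0
```

```bash
python3 -m crank '[[0,0,0,0.8,0],[0,0,0,0.8,0],[0,0,0,0.8,0],[0,0,0,0.8,0],[0,0,0,0.8,0]]'
python3 -m crank '[[0,0,0,0.8,0],[0,0,0,0.8,0],[0,0,0,0.8,0],[0,0,0,0.8,0],[0,0,0,0,0]]'
python3 -m crank '[[0,0,0,0.2,0],[0,0,0,0,0],[0,0,0,0,0],[0,0,0,0,0]]'
python3 - <<'E'
from h import *
c=camera("wrist"); np.save("w4.npy",c,allow_pickle=True);cv2.imwrite("pics/w4.png",c["image"])
for n in("top","scene"): np.save(n+"4.npy",camera(n),allow_pickle=True)
E
```

```text
t: 8.25
ee_pos: [0.5821, -0.1579, 0.1072]
tcp_rot: [-3.14, 0.001, -3.124]
wrist_force: [2.4, -3.4, 1.2]
finger_gap: 0.126
grip_force: 15.0
t: 8.75
ee_pos: [0.5821, -0.1582, 0.1072]
tcp_rot: [-3.14, 0.002, 2.824]
wrist_force: [2.4, -4.5, 1.5]
finger_gap: 0.128
grip_force: 15.0
t: 9.15
ee_pos: [0.5821, -0.1582, 0.1072]
tcp_rot: [-3.14, 0.002, 2.806]
wrist_force: [2.8, -4.1, 0.7]
finger_gap: 0.131
grip_force: 15.0
```

View pics/w4.png

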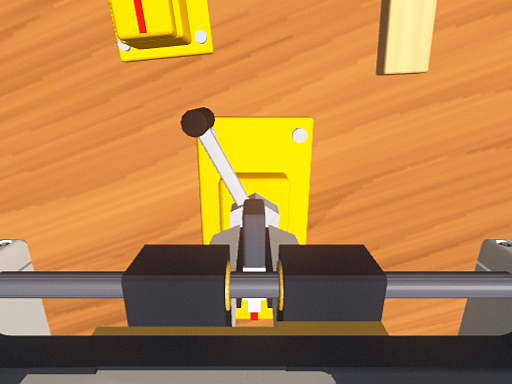

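The pointer is nearly on the red line, with red at (254,316) directly beyond the head at (254,220). I'll release, rise and check with a clear view.

```bash
python3 -m crank '[[0,0,0,0,0.2],[0,0,0,0,0.4],[0,0,0,0,0.5],[0,0,-0.6,0,0.6],[0,0,-1,0,0.6]]'
python3 -m crank '[[0.7,0,-0.8,0,0.6],[0.8,0,-0.5,0,0.6],[0.6,0,0,0,0.6],[0,0,0,0,0.6],[0,0,0,0,0.6]]'
python3 - <<'E'
from h import *
c=camera("wrist"); np.save("w5.npy",c,allow_pickle=True)
im=c["image"];cv2.imwrite("pics/w5.png",cv2.resize(im[130:280,160:360],None,fx=4,fy=4,interpolation=cv2.INTER_CUBIC))
E
```

```text
t: 9.8
ee_pos: [0.5791, -0.1561, 0.1845]
tcp_rot: [-3.141, -0.007, 2.808]
wrist_force: [1.0, -0.9, 0.3]
finger_gap: 0.499
grip_force: 0.0
t: 10.3
ee_pos: [0.484, -0.1228, 0.2497]
tcp_rot: [-3.141, 0.001, 2.807]
wrist_force: [1.2, 0.4, -0.6]
finger_gap: 0.598
grip_force: 0.0
```

View pics/w5.png

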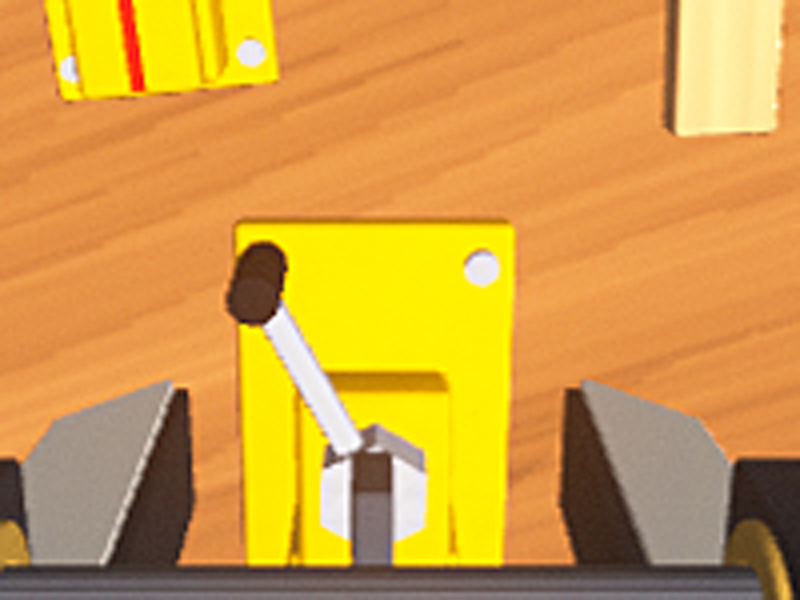

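The pointer is hidden behind the gripper from here because I backed off the wrong way. I'll move forward over the line instead.

```bash
python3 -m crank '[[-0.8,0,-0.3,0,0.6],[-0.9,0,-0.3,0,0.6],[-0.9,0,-0.3,0,0.6],[-0.6,0,0,0,0.6],[0,0,0,0,0.6]]'
python3 -m crank '[[0,0,0,0,0.6],[0,0,0,0,0.6]]'
python3 - <<'E'
from h import *
c=camera("wrist"); np.save("w5.npy",c,allow_pickle=True);np.save("top5.npy",camera("top"),allow_pickle=True)
im=c["image"];cv2.imwrite("pics/w6.png",cv2.resize(im[70:260,160:350],None,fx=3.1,fy=3.1,interpolation=cv2.INTER_CUBIC))
E
```

```text
t: 10.85
ee_pos: [0.6389, -0.1769, 0.2918]
tcp_rot: [3.14, -0.001, 2.805]
wrist_force: [0.3, 0.1, 0.2]
finger_gap: 0.602
grip_force: 0.0
t: 11.05
ee_pos: [0.6349, -0.1746, 0.2937]
tcp_rot: [3.141, -0.001, 2.808]
wrist_force: [0.5, 0.2, 0.4]
finger_gap: 0.601
grip_force: 0.0
```

View pics/w6.png

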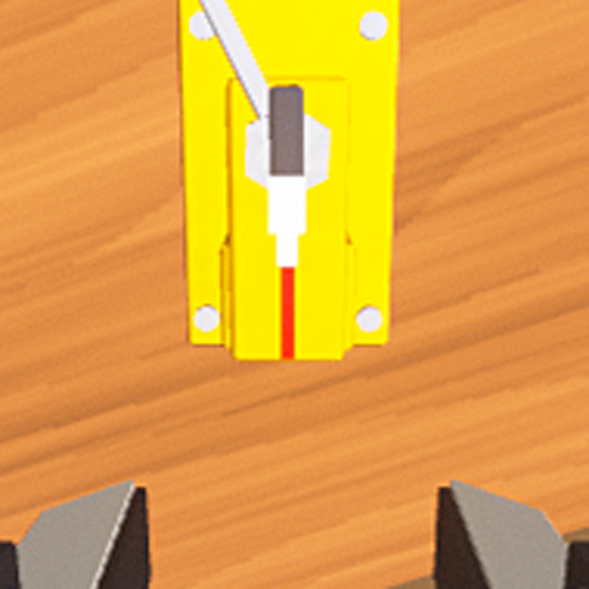

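A clear view: the head top runs (287,90) to (287,175), the pointer tip is at (287,265), and the red line runs (288,268) to (288,358). They look aligned, so I'll measure it.

```bash
python3 - <<'E'
from h import *
c=np.load("w5.npy",allow_pickle=True).item();im=c["image"]
hsv=cv2.cvtColor(im,cv2.COLOR_BGR2HSV).astype(int);H,S,V=hsv[...,0],hsv[...,1],hsv[...,2]
s=np.zeros(V.shape,bool);s[95:190,235:272]=1
def ang(m,z,lab):
    ys,xs=np.where(m); pts=[]
    for r in np.unique(ys):
        x=xs[ys==r]; pts.append(hit(c,x.mean(),r,z)[:2])
    P=np.array(pts); vx,vy,x0,y0=cv2.fitLine(P.astype(np.float32),cv2.DIST_HUBER,0,1e-4,1e-4).ravel()
    if vx<0:vx,vy=-vx,-vy
    print(lab,len(P),"ang",np.degrees(np.arctan2(vy,vx)).round(2),"mid",P.mean(0).round(4),"ends",P[0].round(4),P[-1].round(4)); return P
red=max(blobs(((H<10)|(H>172))&(S>190)&s,5),key=lambda b:b[1])[2];R=ang(red,.072,"red")
hd=max(blobs((S<90)&(V<130)&s,5),key=lambda b:b[1])[2];Hd=ang(hd,.128,"head")
w=(S<40)&(V>200)&s;w[:int(130)]=0;Wp=ang(w,.123,"pointer white")
f=lambda u,v,z:hit(c,u/3.1+159.66,v/3.1+69.66,z)[:2]
q=[f(202,24,.013),f(206,318,.013),f(373,25,.013),f(369,318,.013)]
A=lambda p,q:np.degrees(np.arctan2(*(q-p)[::-1]))
print("screws",A(q[0],q[1]),A(q[2],q[3]),"cross",A(q[0],q[2])-90,A(q[1],q[3])-90)
print("ptr overall head0->ptr end",A(Hd[0],Wp[-1]))
E
```

```text
red 29 ang -19.15 mid [ 0.6444 -0.18  ] ends [ 0.6265 -0.1738] [ 0.6626 -0.1863]
head 27 ang -17.94 mid [ 0.5686 -0.1588] ends [ 0.5562 -0.1541] [ 0.5814 -0.163 ]
pointer white 26 ang -19.18 mid [ 0.6014 -0.1654] ends [ 0.5885 -0.1604] [ 0.6146 -0.17  ]
screws -19.94595105863868 -18.363534257032807 cross -19.381524415816997 -19.07961110549921
ptr overall head0->ptr end -15.226936008818523
```

The red line is at -19.15°, the pointer at -19.2° and the base screws at -19.2°, with a lateral offset of -0.3 mm, so it's set. Next I'll go back to the lever.

```bash
sed -i 's/YAW=-18.7/YAW=-19.1/' h.py
python3 -c "
from h import *
h=pol(.075,207.3);print(h);plan([(*h,.20,188.2),(*h,.067,188.2)])"
```

```text
[ 0.50576678 -0.16769717]
[0.5, -0.14, 0.38, np.float64(-0.91)]
[0.51, -0.09, 0.38, np.float64(-0.91)]
[0.51, -0.05, 0.38, np.float64(-0.91)]
[0.52, 0.0, 0.37, np.float64(-0.91)]
[0.51, 0.05, 0.38, np.float64(-0.91)]
-- [ 0.5058 -0.1679  0.2   ] 188.2
[0.0, 0.0, 0.89, np.float64(-0.0)]
[0.0, 0.0, 0.88, np.float64(-0.0)]
[0.0, 0.0, 0.89, np.float64(-0.0)]
-- [ 0.5058 -0.1679  0.067 ] 188.2
```

```bash
python3 -m crank '[[0.5,-0.14,0.38,-0.91,0.6],[0.51,-0.09,0.38,-0.91,0.6],[0.51,-0.05,0.38,-0.91,0.6],[0.52,0,0.37,-0.91,0.6],[0.51,0.05,0.38,-0.91,0.6]]' 5
python3 -m crank '[[0,0,0,0,0.6],[0,0,0,0,0.6]]'
python3 -c "
from h import *
h=pol(.075,207.3);plan([(*h,.067,188.2)])"
```

```text
t: 11.65
ee_pos: [0.5047, -0.1681, 0.1997]
tcp_rot: [-3.14, 0.0, -2.996]
wrist_force: [0.1, 0.1, -0.1]
finger_gap: 0.599
grip_force: 0.0
t: 11.85
ee_pos: [0.5059, -0.1686, 0.2004]
tcp_rot: [-3.141, 0.0, -3.001]
wrist_force: [0.1, 0.4, 0.5]
finger_gap: 0.603
grip_force: 0.0
[-0.0, 0.01, 0.89, np.float64(-0.01)]
[-0.0, 0.0, 0.89, np.float64(-0.01)]
[-0.0, 0.01, 0.89, np.float64(-0.01)]
-- [ 0.5057 -0.1676  0.0669] -171.8
```

```bash
python3 -m crank '[[0,0.01,0.89,0,0.6],[0,0.01,0.89,0,0.6],[0,0,0.89,0,0.5],[0,0,0,0,0.3],[0,0,0,0,0.22]]'
python3 -m crank '[[0,0,0,0,0.22],[0,0,0,0,0.22],[0,0,0,0,0.22]]'
python3 -m crank '[[-0.01,0.16,0,1,0.22],[-0.01,0.16,0,1,0.22],[-0.01,0.16,0,1,0.22],[-0.01,0.16,0,1,0.22],[-0.01,0.16,0,1,0.22]]'
python3 -m crank '[[-0.01,0.16,0,1,0.22],[-0.01,0.16,0,1,0.22],[-0.01,0.16,0,1,0.22],[0,0,0,0,0.22],[0,0,0,0,0.22]]'
python3 -c "
from h import *
p=observe()['ee_pos'][:2]-AX;print(np.linalg.norm(p),np.degrees(np.arctan2(p[1],p[0]))-YAW)"
```

```text
t: 12.35
ee_pos: [0.5075, -0.1667, 0.0675]
tcp_rot: [3.141, 0.001, -2.999]
wrist_force: [0.9, 0.1, 0.8]
finger_gap: 0.389
grip_force: 0.0
t: 12.65
ee_pos: [0.5074, -0.1675, 0.0681]
tcp_rot: [-3.14, 0.002, -3.0]
wrist_force: [-0.2, -0.7, 0.2]
finger_gap: 0.226
grip_force: 0.0
t: 13.15
ee_pos: [0.512, -0.1286, 0.0674]
tcp_rot: [-3.141, 0.002, 2.755]
wrist_force: [1.1, -2.2, 0.2]
finger_gap: 0.221
grip_force: 1.1
t: 13.65
ee_pos: [0.5241, -0.1074, 0.0669]
tcp_rot: [3.141, 0.001, 2.449]
wrist_force: [0.3, -0.3, -0.3]
finger_gap: 0.221
grip_force: 0.0
0.07468746505007866 157.50127775931983
```

```bash
python3 -m crank '[[-0.01,0.13,0,1,0.22],[-0.01,0.06,0,0.3,0.22],[0,0.04,0,0.1,0.22],[0,0,0,0,0.22]]' 8
python3 -m crank '[[0,0.04,0,0,0.22],[0,0.04,0,0,0.22],[0,0,0,0,0.22],[0,0,0,0,0.22]]'
python3 -m crank '[[0,0.04,0,0,0.22],[0,0.04,0,0,0.22],[0,0,0,0,0.22],[0,0,0,0,0.22]]'
python3 -c "
from h import *
p=observe()['ee_pos'][:2]-AX;print(np.linalg.norm(p),np.degrees(np.arctan2(p[1],p[0]))-YAW)"
```

```text
t: 14.05
ee_pos: [0.5322, -0.0997, 0.0663]
tcp_rot: [-3.141, -0.0, 2.302]
wrist_force: [-1.0, -0.8, 0.3]
finger_gap: 0.219
grip_force: 0.5
t: 14.45
ee_pos: [0.5333, -0.0987, 0.066]
tcp_rot: [-3.137, -0.001, 2.299]
wrist_force: [-8.1, -4.6, 5.2]
finger_gap: 0.222
grip_force: 4.5
t: 14.85
ee_pos: [0.5346, -0.0977, 0.0658]
tcp_rot: [-3.134, -0.002, 2.298]
wrist_force: [-13.1, -8.8, 11.3]
finger_gap: 0.252
grip_force: 8.0
0.07474516523066158 146.5363877443131
```

```bash
python3 -m crank '[[0,-0.08,0,0,0.3],[0,-0.04,0,0,0.5],[0,0,0,0,0.6],[0,0,-0.6,0,0.6],[0,0,-1,0,0.6]]'
python3 -m crank '[[0,0,-1,0,0.6],[-0.6,0,-0.9,0,0.6],[-0.6,0,-0.7,0,0.6],[-0.6,0,-0.2,0,0.6],[0,0,0,0,0.6]]'
python3 -m crank '[[0,0,0,0,0.6],[0,0,0,0,0.6]]'
python3 - <<'E'
from h import *
c=camera("wrist"); np.save("w7.npy",c,allow_pickle=True)
im=c["image"];cv2.imwrite("pics/w7.png",cv2.resize(im[70:270,150:350],None,fx=3,fy=3,interpolation=cv2.INTER_CUBIC))
E
```

```text
t: 15.35
ee_pos: [0.5323, -0.0978, 0.1448]
tcp_rot: [-3.139, -0.005, 2.301]
wrist_force: [2.0, -0.3, 0.2]
finger_gap: 0.58
grip_force: 0.0
t: 15.85
ee_pos: [0.5953, -0.1674, 0.2848]
tcp_rot: [3.139, 0.005, 2.296]
wrist_force: [0.1, -0.0, -1.1]
finger_gap: 0.6
grip_force: 0.0
t: 16.05
ee_pos: [0.5918, -0.1625, 0.2822]
tcp_rot: [-3.141, -0.001, 2.301]
wrist_force: [-0.9, 0.3, -0.8]
finger_gap: 0.602
grip_force: 0.0
```

View pics/w7.png

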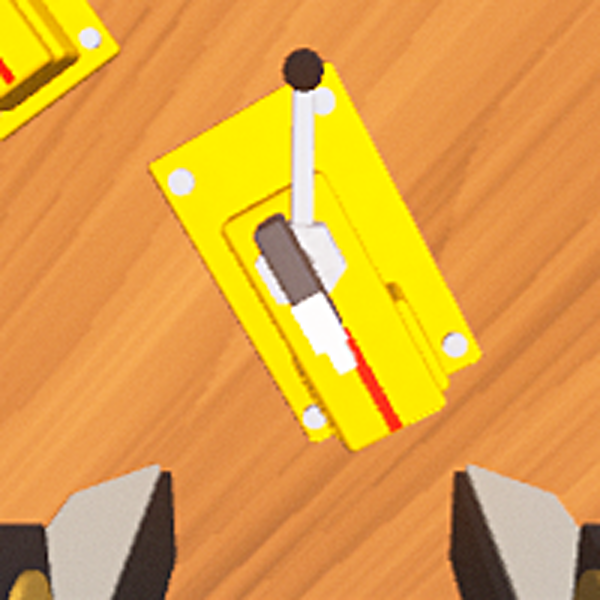

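The lever handle top is at (303,68), the pointer at (325,335), and the red line runs (350,335) to (395,425). The sideways gap should be parallax from the height difference, so I'll check the angles.

```bash
python3 - <<'E'
from h import *
c=np.load("w7.npy",allow_pickle=True).item()
f=lambda u,v,z:hit(c,u/3+149.67,v/3+69.67,z)[:2]
A=lambda p,q:np.degrees(np.arctan2(*(q-p)[::-1])).round(2)
print("red",A(f(351,335,.072),f(396,428,.072)),"head L",A(f(258,243,.128),f(293,303,.128)),"head R",A(f(285,221,.128),f(324,290,.128)),"head+ptr mid",A(f(270,229,.128),f(309,297,.128)))
s=[f(181,181,.013),f(313,418,.013),f(323,100,.013),f(455,345,.013)];print("screws",A(s[0],s[1]),A(s[2],s[3]))
hd=f(303,68,.094);tip=f(346,370,.123);h0=f(271,225,.128);u=np.array([np.cos(np.radians(-19.15)),np.sin(np.radians(-19.15))])
r=f(372,380,.072);n=np.array([-u[1],u[0]])
print("lateral mm vs red: tip",(tip-r)@n*1e3,"rear",(h0-r)@n*1e3)
ax=r-u*((r-AX)@u);print("lever ang",A(ax,hd)+19.15,np.linalg.norm(hd-ax))
E
```

```text
red -22.54 head L -18.84 head R -19.03 head+ptr mid -18.96
screws -20.64 -18.64
lateral mm vs red: tip -1.4235952642527172 rear 1.6011466883072778
lever ang 150.68 0.07559943174312167
```

Lever is tight (150.7°), and the head edges read -18.9°. I'll repeat the straight-on view to confirm the pointer.

```bash
python3 -m crank '[[-0.25,0.1,0,-0.97,0.6],[-0.2,0.1,0,-0.97,0.6],[-0.2,0.1,0,-0.97,0.6],[-0.2,0.05,-0.1,-0.97,0.6],[-0.15,0,-0.1,-0.97,0.6]]'
python3 -m crank '[[0,0,0,0,0.6],[0,0,0,0,0.6],[0,0,0,0,0.6]]'
python3 - <<'E'
from h import *
c=camera("wrist"); np.save("w8.npy",c,allow_pickle=True);im=c["image"]
hsv=cv2.cvtColor(im,cv2.COLOR_BGR2HSV).astype(int);H,S,V=hsv[...,0],hsv[...,1],hsv[...,2]
def proj(p):
    P=np.array(c["pose"]);q=P[:3,:3].T@(np.array(p)-P[:3,3]);return int(c["cx"]-c["fx"]*q[0]/q[2]),int(c["cy"]+c["fy"]*q[1]/q[2])
def line(m,z):
    ys,xs=np.where(m);return np.array([hit(c,xs[ys==r].mean(),r,z)[:2] for r in np.unique(ys)])
def ang(P):
    vx,vy,*_=cv2.fitLine(P.astype(np.float32),cv2.DIST_HUBER,0,1e-4,1e-4).ravel();return np.degrees(np.arctan2(vy,vx)) if vx>0 else np.degrees(np.arctan2(-vy,-vx))
s=np.zeros(V.shape,bool);u,v=proj([*pol(.06,0),.072]);s[v-40:v+40,u-18:u+18]=1
red=max(blobs(((H<10)|(H>172))&(S>190)&s,5),key=lambda b:b[1])[2];R=line(red,.072)
t=np.zeros(V.shape,bool);u,v=proj([*pol(.031,0),.12]);t[v-11:v+14,u-13:u+13]=1
w=max(blobs((S<40)&(V>200)&t,5),key=lambda b:b[1])[2];W=line(w,.123)
n=np.array([-np.sin(np.radians(-19.15)),np.cos(np.radians(-19.15))])
print("red",ang(R),"white",ang(W),W[0],W[-1],"lateral mm",(W.mean(0)-R.mean(0))@n*1e3,(W[-4:].mean(0)-R.mean(0))@n*1e3)
cv2.imwrite("pics/w8.png",cv2.resize(im[70:260,160:350],None,fx=3.1,fy=3.1,interpolation=cv2.INTER_CUBIC))
E
```

```text
t: 16.6
ee_pos: [0.6429, -0.1798, 0.2925]
tcp_rot: [3.141, -0.001, 2.813]
wrist_force: [-0.3, -0.4, -0.1]
finger_gap: 0.599
grip_force: 0.0
t: 16.9
ee_pos: [0.6422, -0.1804, 0.2927]
tcp_rot: [-3.141, -0.001, 2.806]
wrist_force: [-0.6, -0.4, -1.3]
finger_gap: 0.601
grip_force: 0.0
red -18.935999 white -17.008755 [ 0.59659124 -0.16399988] [ 0.61442755 -0.16960633] lateral mm -0.09450885579804655 0.21433374460706944
```

View pics/w8.png

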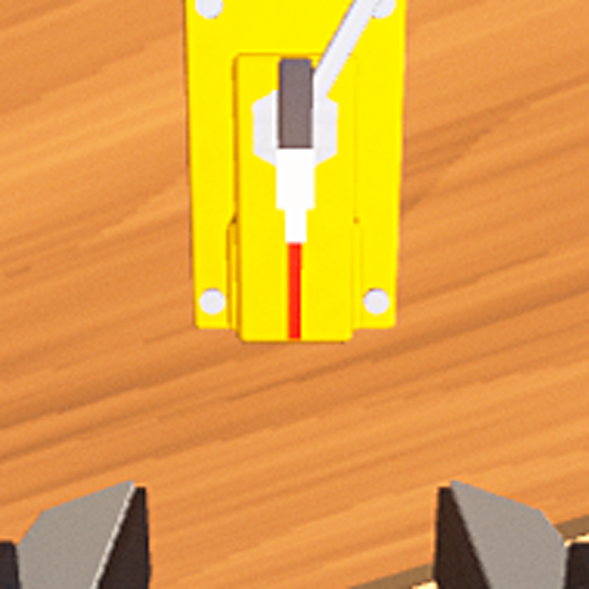

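The head (295,60–150), the pointer (295,240) and the red line (294,245–338) are in line, and the lever is tight. Robot is clear, so I'm handing in.

```bash
python3 -c "
from h import *
print(finish_job())"
```

```text
the job is handed in; nothing more can be done
None
```

The job is handed in at about 17 s: on the middle-sized yellow stop I swung the lever fully loose, set the pointer on the red line (within about 0.3 mm sideways), and swung the lever back tight without the setting visibly moving; the arm kept clear of the blue stop and the loose items.

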